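# Fit the element lamp in the warm-up stand

## Robot

A 6-joint arm with a two-finger parallel gripper is mounted at the origin on the work surface. World frame = base frame: x ahead of the robot, y to its left, z up, the work surface at z = 0. Lengths are in mm, angles in rad, forces in N, time in s.
With the tool pointing down it reaches from about 275 to 750 mm from the base axis. Payload 10.2 kg.
Tool frame: the origin (TCP) lies midway between the tips of the shut fingers; the grasp point (between the pads) lies 19 mm behind it; z points along the fingers, y is the line along which they close (so a half turn about z gives the same grasp; the last joint's range is limited). The gripper opens to 85 mm and grips with 20 to 120 N. Pads are 22 mm wide; open, the fingers measure 114 mm over their backs; the gripper's body (76 mm by 85 mm) begins 54 mm behind the grasp point. The pads swing forward as they close: fully open they stand 13 mm farther back than shut.
Start: joints at [1.07, 0.313, 1.498, -0, 1.331, -0.223], TCP at [143.989, 504.875, 231.294] pointing down, gripper open.
Joint ranges: [-2.94, 2.94], [-0.97, 2.17], [0.19, 2.56], [-1.23, 4.37], [0.02, 3.11], [-2.88, 2.88]. Speed limits (rad/s): [2.39, 2.39, 3.01, 3.14, 3.14, 3.14].

## Interface

Orientations are given as a unit quaternion [w, x, y, z].
In Python, from rig import ctrl gives the robot as it stands.
- The arm moves only by the tool arm_command, never from a script. Its argument "increments" is a list of rows, each an object with "dr": the turn, a rotation vector about the tool's x, y, z in units of pi/4 rad (1.0 is pi/4 rad), a list of three; "offset": the shift along the tool's x, y, z in units of 120 mm (1.0 is 120 mm), a list of three; "hand": the opening, from -1 (shut) to 1 (fully open). A call has 1 to 8 rows; each row shifts and turns the commanded pose from where the row before left it, along the tool's axes as they then stand; what a row does not reach is not made up. A row lasts 1/10 s, in which the tool goes at most 50 mm and 8.59 degrees, less where a joint would pass 70% of its speed; a pose out of reach is approached as far as the arm can. A call with a number of a shift or a turn outside -1 to 1 is refused whole. A call with a gripper value outside its range is refused whole. The fingers move at their own pace and stop on an object; "grip_force" is the grip in N (left out, the last holds). Time passes only in rows, so rows that do not move let the fingers close. It gives the time, the measured TCP pose, the force, the opening and the grip force at its end, in the units of the state.
- ctrl.sense(): the state, without advancing time (a new reading comes with each control period).
- ctrl.capture(name): name is "side" or "top"; returns the picture (400x640x3 uint8, red, green, blue); there is no depth.
- ctrl.camera_info(name): a dict with "K" (3x3 intrinsics, pixels), "dist" ([k1, k2, p1, p2, k3] as OpenCV has them; the pictures are not rectified), "R" (3x3) and "t" (3): a world point X has camera coordinates R X + t. Camera axes: x right, y down, z forward; pixel columns grow to the right and rows downward; lengths in mm; the calibration is good to about 2 mm. A picture is of the moment at which its call begins. camera_info takes no time and is no camera call.
- ctrl.finish_job(): hands the job in; it is judged then, once.
The state is a dict: "time_s": time; "joints": joint angles; "dq": joint speeds; "tau": joint torques, N m; "eef_pos": TCP position; "ee_rot": TCP orientation; "force": force on the tool from outside, world axes, zero at the start; "wrist_torque": the same for the moment, N m; "grip_width": opening from 0.0 (shut) to 1.0 (fully open); "grip_force": force on a finger pad.
Only numpy, scipy, OpenCV 4.12 (cv2) and the standard library are available. Lean on these libraries where they do the work, as an engineer would, in place of code of your own. Each camera call takes 0.05 s, during which the arm holds its last target. There are 200 camera calls.

## Task

Pull the lamp with the orange collar straight up out of its storage cup and set it down gently, upright, in the V cradle of the lamp stand, nestled back against both walls and turned about its axis so that the pointer tab on its collar points out along the yellow arrow on the stand. Let go of it, then swing the red retaining arm fully closed across its front. Never drop or tip the lamp, and leave the other lamps, the beaker and the jar where they are.

Things in the scene. Friction and masses are not known exactly. Their poses are not given: they have to be found in the camera images.
- lamp_orange: upright element lamp, orange collar, 158 mm tall, 120 g. Origin: centre of underside, z up its axis. Black base d 36 mm (height 0-78 mm), orange collar d 43 (78-92) with one orange pointer tab 7 wide, 12 high, out along the lamp's +x to 34.5 mm from the axis, bulb d 36 (92-112), clear glass neck d 25 (112-158) to grip. The lamp to fit; starts in one of the cups
- lamp_orange_tab (a point): outer end of the orange lamp's pointer tab, 34.5 mm from the lamp's axis along its +x, 85 mm above its underside
- lamp_blue: upright element lamp, blue collar, 158 mm tall, 120 g. Origin: centre of underside, z up its axis. Black base d 36 mm (height 0-78 mm), blue collar d 43 (78-92) with one blue pointer tab 7 wide, 12 high, out along the lamp's +x to 34.5 mm from the axis, bulb d 36 (92-112), clear glass neck d 25 (112-158) to grip. Stays in its cup
- lamp_green: upright element lamp, green collar, 158 mm tall, 120 g. Origin: centre of underside, z up its axis. Black base d 36 mm (height 0-78 mm), green collar d 43 (78-92) with one green pointer tab 7 wide, 12 high, out along the lamp's +x to 34.5 mm from the axis, bulb d 36 (92-112), clear glass neck d 25 (112-158) to grip. Stays in its cup
- rack: fixed storage rack: grey plate 75 x 245 x 12 mm carrying three white upright cups in a row along its y axis, 80 mm apart (at y = -80, 0 and 80 mm). Cup outer diameter 52 mm, bore 46 mm, floor 17 mm and rim 85 mm above the table. Origin: centre of the plate's underside
- stand: fixed stand: plate 12 mm thick (x 150, y 180) with a blue V cradle, open to its own -x (two upright walls at 90 degrees, tops 62 mm above the table, mouth 56 mm wide), and a cream-blue box 70 mm high behind. A lamp touching both walls has its axis on the stand's z axis. Origin: on the table under that seat axis; a yellow arrow lies on the plate along -x
- seat (a point): where the centre of the lamp's underside belongs: on the stand's plate (12 mm above the table), on the seat axis
- mark (a point): tip of the yellow arrow on the stand's plate, 70 mm from the seat axis along the stand's -x; the lamp's tab must point this way
- gate (a joint): angle of the red retaining arm about a vertical hinge, rad: 0 closed across the mouth of the V (stop), grows to 1.7 as it swings out to the stand's -x; stays where left. Bar 6 mm thick, 31 to 43 mm above the table, 125 mm long; closed, it lies along the stand's -y from the hinge, 2.5 mm clear of a seated lamp
- gate_hinge (a point): hinge axis of the retaining arm, at 23.5 mm along -x and 50 mm along +y of the stand, 29 mm above the table
- gate_grip (a point): middle of the grip at the arm's free end, 125 mm from the hinge: an upright round black handle 14 mm diameter, 107 to 155 mm above the table on a thin steel stem; this point is 138 mm above the table
- beaker: small glass beaker, 60 mm diameter, 70 mm tall, loose; origin centre of its underside; not part of the job
- jar: amber glass jar, 44 mm diameter, 55 mm tall, loose; origin centre of its underside; not part of the job
Not all that is in view belongs to the job. What is shaped like the lamp_orange but pink is not meant. There is more than one size of the stand; the job needs the smaller.

How it is judged (in metres and radians):
On the way, in this order (a step that is already met when the one before it is completed fails the run):
1. the orange lamp is lifted clear of its cup (height (world z) of lamp_orange above 0.09 m), for 0.1 s.
2. the orange lamp stands released in the V cradle while the retaining arm is still open (z of lamp_orange in the frame of stand below 0.017 m and angle between lamp_orange's own z axis and vertical below 0.08 rad and horizontal distance between lamp_orange and seat below 0.015 m and contact force between the fingers and lamp_orange below 0.2 N and value of joint gate above 0.5 rad), for 0.2 s.
3. the retaining arm is swung closed (value of joint gate below 0.08 rad), for 0.1 s.
At the end, for the whole second after the job is handed in: Orange lamp upright (0.08 rad) and still on the stand, axis within 7 mm of the seat axis, tab along the yellow arrow within 0.22 rad, retaining arm within 0.08 rad of closed; blue and green lamps within 25 mm, beaker and jar within 40 mm of their start (z of lamp_orange in the frame of stand below 0.017 m and angle between lamp_orange's own z axis and vertical below 0.08 rad and horizontal distance between lamp_orange and seat below 0.007 m and angle between the x axis of lamp_orange and the x axis of stand, either way round below 0.22 rad and x of lamp_orange_tab in the frame of stand below -0.02 m and value of joint gate below 0.08 rad and linear speed of lamp_orange below 0.02 m/s and angular speed of lamp_orange below 0.2 rad/s and distance of each of lamp_blue, lamp_green from where it was at the start of the episode below 0.025 m and distance of each of beaker, jar from where it was at the start of the episode below 0.04 m); the robot touches nothing.
It fails at once if the orange lamp is dropped (falls faster than 0.5 m/s while not held) (linear speed of lamp_orange above 0.5 m/s and contact force between the fingers and lamp_orange below 0.05 N).
It fails at once if the orange lamp is tipped more than 0.6 rad from upright (angle between lamp_orange's own z axis and vertical above 0.6 rad).
It fails at once if another lamp is shifted by more than 25 mm or tipped (not (distance of lamp_blue from where it was at the start of the episode below 0.025 m) or not (distance of lamp_green from where it was at the start of the episode below 0.025 m) or angle between any of lamp_blue, lamp_green's own z axis and vertical above 0.35 rad).
It fails at once if the beaker or the jar is shifted by more than 40 mm or tipped (not (distance of beaker from where it was at the start of the episode below 0.04 m) or not (distance of jar from where it was at the start of the episode below 0.04 m) or angle between any of beaker, jar's own z axis and vertical above 0.5 rad).
It also fails if it takes over 64 s, if anything falls off the work surface, if the arm or the gripper's body presses on something with over 40 N, if the wrist force passes 120 N, or if a joint passes its speed limit or range.

## Working session

There is one attempt and no reset: what is moved stays moved. The work goes in short steps, Python scripts to look and compute and a tool call to move; the robot and the scene stay as the last step left them, time stands still between calls to the robot, and variables do not carry over. Pictures are saved under pics/ and viewed, at most 10 in all, crops included, and the job is handed in when it is done.

Besides the shell and the picture viewer there is one more tool, called after ">>>" as a command line: name --argument value ..., lists and objects as JSON in quotes. arm_command: Moves the arm, as the interface text tells. Shifts and turns lie within -1 to 1; 1 stands for 120 mm of shift or pi/4 rad of turn. Its arguments: {"type":"object","properties":{"increments":{"type":"array"},"grip_force":{"type":"number"}},"required":["increments"]}

```bash
mkdir -p pics
python3 - <<'E'
from rig import ctrl
import cv2
for n in ("side","top"):
    cv2.imwrite(f"pics/{n}0.png",ctrl.capture(n)[:,:,::-1])
    c=ctrl.camera_info(n);print(n,c)
print(ctrl.sense())
E
```

```text
side {'K': array([[368.18728529,   0.        , 322.18049734],
       [  0.        , 368.18728529, 201.41320719],
       [  0.        ,   0.        ,   1.        ]]), 'dist': array([0.00136225, 0.        , 0.        , 0.        , 0.        ]), 'R': array([[ 0.6689584 , -0.74314198, -0.01531856],
       [-0.55053538, -0.48152152, -0.68194415],
       [ 0.49940511,  0.46462567, -0.73124382]]), 't': array([-312.49825024,  460.56702758,  685.2008306 ])}
top {'K': array([[365.36369418,   0.        , 322.86835312],
       [  0.        , 365.36369418, 200.41008939],
       [  0.        ,   0.        ,   1.        ]]), 'dist': array([-0.01864826,  0.        ,  0.        ,  0.        ,  0.        ]), 'R': array([[-0.01969238, -0.99955104,  0.02258181],
       [-0.9981215 ,  0.0183436 , -0.05845502],
       [ 0.05801455, -0.02369051, -0.9980346 ]]), 't': array([  97.07750448,  572.71198341, 1172.32465101])}
{'time_s': 0.1, 'joints': array([ 1.06962551e+00,  3.13386203e-01,  1.49836499e+00,  1.42192013e-05,
        1.33098028e+00, -2.23411895e-01]), 'dq': array([ 0.00027131, -0.00245799, -0.00164551, -0.00045119,  0.00065305,
        0.00043854]), 'tau': array([ 2.20672700e-03, -4.12900436e+01, -2.60137367e+01, -2.28729682e-04,
        3.07323353e-03,  2.43404111e-05]), 'eef_pos': array([143.8585672 , 504.67082   , 230.79485064]), 'ee_rot': array([-2.08266202e-04,  1.38435107e-01,  9.90371343e-01, -5.30001293e-04]), 'force': array([0.80417533, 0.56690592, 0.26199888]), 'wrist_torque': array([-0.00116816, -0.00365269, -0.01765501]), 'grip_force': 0.0, 'grip_width': 0.998113534465746}
```

View pics/top0.png

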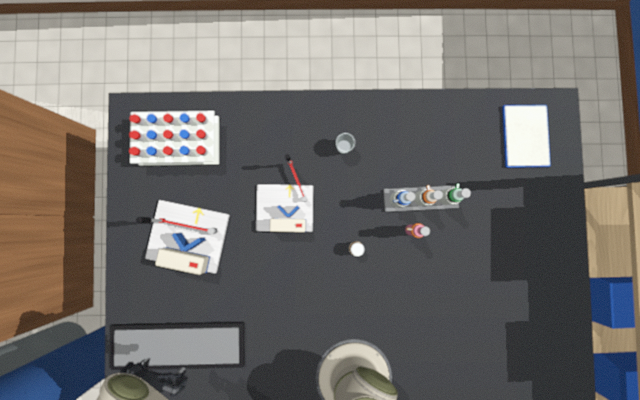

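View pics/side0.png

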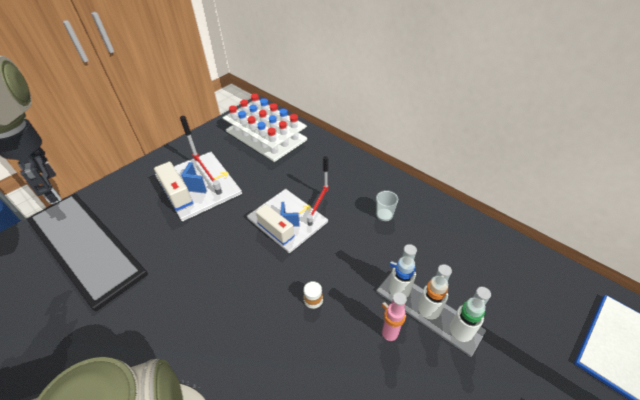

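The top view shows the small stand at about (285,208), its gate open with the handle at (289,158). The rack is at (428,198), with the orange lamp in the middle cup. The beaker is at (345,143), the jar at (357,249) and the pink decoy at (418,231). Next I'll zoom in.

Run:
```python
import cv2,numpy as np
t=cv2.imread("pics/top0.png");s=cv2.imread("pics/side0.png")
def crop(im,u,v,w,h,k): return cv2.resize(im[v:v+h,u:u+w],None,fx=k,fy=k,interpolation=cv2.INTER_CUBIC)
a=np.hstack([crop(t,240,145,80,100,5),crop(s,240,150,100,100,4)[:500]]) if 0 else None
A=crop(t,245,150,80,60*5//3-0,4)  # 320x400
out=np.zeros((600,800,3),np.uint8)
def put(im,x,y): out[y:y+im.shape[0],x:x+im.shape[1]]=im
put(crop(t,245,148,80,60,5),0,0)      # scale5 origin 245,148
put(crop(t,245,188,80,60,5),0,300)
put(crop(t,380,173,80+10,60,4),400,0) 
put(crop(s,245,150,90,100,4)[:360],400,240)
cv2.imwrite("pics/c1.png",out)
o2=np.zeros((600,800,3),np.uint8)
o2[:540,:]=0
x=crop(s,370,235,130,120,5); o2[:600,:650]=x
cv2.imwrite("pics/c2.png",o2)
```

```text
(no output)
```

View pics/c1.png

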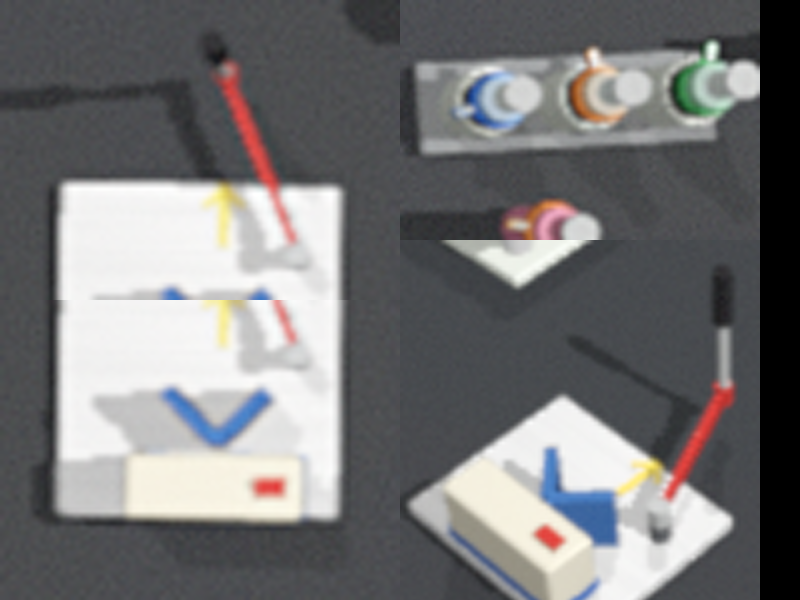

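View pics/c2.png

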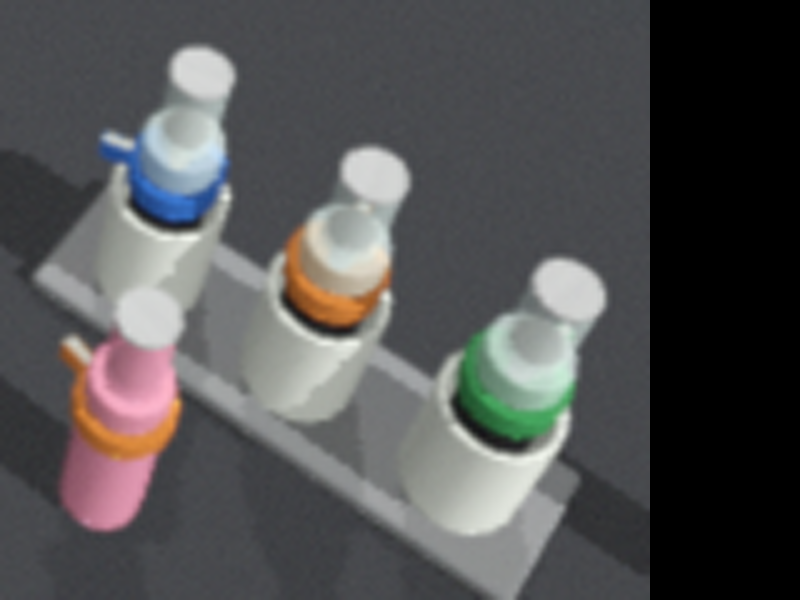

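The close-ups give me the orange lamp's top disc at top (438,195) and side (445,270), with its tab toward world +x. They also give the stand's plate corners, arrow and V, and the gate handle. I'll fit the poses from these.

```bash
cat > h.py <<'E'
from rig import ctrl
import numpy as np,cv2
from scipy.optimize import least_squares
C={n:ctrl.camera_info(n) for n in("side","top")}
def proj(n,P):
    c=C[n];return cv2.projectPoints(np.atleast_2d(np.float64(P)),cv2.Rodrigues(c["R"])[0],c["t"],c["K"],c["dist"])[0][:,0]
def back(n,uv,z):
    c=C[n];p=cv2.undistortPoints(np.float64([[uv]]),c["K"],c["dist"])[0,0]
    d=c["R"].T@[p[0],p[1],1];o=-c["R"].T@c["t"];return (o+d*(z-o[2])/d[2])[:3]
E
python3 - <<'E'
from h import *
pr=lambda *a:print(*[np.round(x,1) if not isinstance(x,str) else x for x in a])
def cp(x,y,k,ox,oy,px=0,py=0): return ((x-px+.5)/k-.5+ox,(y-py+.5)/k-.5+oy)
T1=lambda x,y:cp(x,y,5,245,148);T2=lambda x,y:cp(x,y,5,245,188,0,300);TL=lambda x,y:cp(x,y,4,380,173,400,0)
S=lambda x,y:cp(x,y,4,245,150,400,240);SL=lambda x,y:cp(x,y,5,370,235)
# lamp
for nm,t,s in(("blue",TL(522,95),SL(203,73)),("orange",TL(632,88),SL(376,176)),("green",TL(743,80),SL(570,287))):
    pr(nm,back("top",t,175),back("side",s,175))
pr("otab",back("top",TL(592,48),108)); pr("ocollar",back("top",TL(594,96),109))
pr("pink",back("top",TL(580,230),158),back("side",SL(150,318),158))
pr("beaker",back("top",(345,143),50),"jar",back("top",(357,249),55))
# stand: x,y,yaw,plate x0,y0, gate
obs=[("top",T1(58,183),"p01",12),("top",T1(341,187),"p00",12),("top",T2(341,518),"p10",12),
("side",S(562,396),"p01",12),("side",S(733,521),"p00",12),
("top",T1(225,186),(-70,0),12),("side",S(660,467),(-70,0),12),("top",T2(217,430),(25.5,0),62),
("top",T1(212,42),"g",155),("side",S(722,270),"g",155)]
def loc(k,p):
    if isinstance(k,tuple):return k
    if k=="g":return (-23.5-125*np.sin(p[5]),50-125*np.cos(p[5]))
    return (p[3]+150*(k[1]=="1"),p[4]+180*(k[2]=="0"))
def res(p):
    r=[]
    for n,uv,k,z in obs:
        a,b=loc(k,p);c,s=np.cos(p[2]),np.sin(p[2])
        r+=list(proj(n,[p[0]+c*a-s*b,p[1]+s*a+c*b,z])[0]-uv)
    return r
f=least_squares(res,[470,200,3.1,-70,-90,1.2],loss="soft_l1",x_scale=[10,10,.1,10,10,.1]);print(f.x.round(3));print(np.round(res(f.x),1).reshape(-1,2).tolist())
c,s=np.cos(f.x[2]),np.sin(f.x[2]);a,b=loc("g",f.x)
pr("grip",[f.x[0]+c*a-s*b,f.x[1]+s*a+c*b])
pr("tip",back("top",T1(225,186),12),back("side",S(660,467),12),"vends",back("top",T2(168,392),62),back("top",T2(264,395),62))
E
```

```text
blue [ 572.1 -157.7  175. ] [ 574.  -155.6  175. ]
orange [ 575.7 -236.6  175. ] [ 576.8 -234.8  175. ]
green [ 580.  -316.9  175. ] [ 581.4 -314.4  175. ]
otab [ 611.2 -230.1  108. ]
ocollar [ 574.6 -229.9  109. ]
pink [ 475.4 -200.9  158. ] [ 474.1 -199.   158. ]
beaker [754.7  12.7  50. ] jar [418.  -16.7  55. ]
[ 557.802  195.575    3.115  -69.492 -105.31     1.166]
[[1.0, 0.4], [-0.3, 0.1], [-0.7, -0.0], [0.1, 0.3], [0.3, -0.5], [-0.0, -0.0], [0.0, -0.4], [0.1, 0.1], [-0.3, 0.2], [0.2, 0.3]]
grip [696.1 191.2]
tip [627.7 193.6  12. ] [626.6 192.8  12. ] vends [556.9 226.7  62. ] [553.9 167.   62. ]
```

>>> arm_command --increments '[{"dr": [0, 0, 0.18], "offset": [0, 0, 0], "hand": 1}, {"dr": [0, 0, 0.18], "offset": [0, 0, 0], "hand": 1}, {"dr": [0, 0, 0.18], "offset": [0, 0, 0], "hand": 1}, {"dr": [0, 0, 0.18], "offset": [0, 0, 0], "hand": 1}, {"dr": [0, 0, 0.18], "offset": [0, 0, 0], "hand": 1}, {"dr": [0, 0, 0.18], "offset": [0, 0, 0], "hand": 1}, {"dr": [0, 0, 0.18], "offset": [0, 0, 0], "hand": 1}, {"dr": [0, 0, 0.18], "offset": [0, 0, 0], "hand": 1}]'

```text
time_s: 0.9
eef_pos: [143.9, 504.7, 230.9]
ee_rot: [0.0, 0.65, 0.76, -0.0]
force: [-0.0, 0.3, 0.7]
grip_width: 1.002
grip_force: 0.0
```

>>> arm_command --increments '[{"dr": [0, 0, 0.18], "offset": [0, 0, 0], "hand": 1}, {"dr": [0, 0, 0.027], "offset": [0, 0, 0], "hand": 1}, {"dr": [0, 0, 0], "offset": [0, 0, 0], "hand": 1}]'

```text
time_s: 1.2
eef_pos: [144.0, 504.8, 231.1]
ee_rot: [0.0, 0.706, 0.708, -0.0]
force: [-0.1, -0.1, 0.0]
grip_width: 0.997
grip_force: 0.0
```

>>> arm_command --increments '[{"dr": [0, 0, 0], "offset": [-0.308, 0.18, 0], "hand": 1}, {"dr": [0, 0, 0], "offset": [-0.308, 0.18, 0], "hand": 1}, {"dr": [0, 0, 0], "offset": [-0.308, 0.18, 0], "hand": 1}, {"dr": [0, 0, 0], "offset": [-0.308, 0.18, 0], "hand": 1}, {"dr": [0, 0, 0], "offset": [-0.308, 0.18, 0], "hand": 1}, {"dr": [0, 0, 0], "offset": [-0.308, 0.18, 0], "hand": 1}, {"dr": [0, 0, 0], "offset": [-0.308, 0.18, 0], "hand": 1}, {"dr": [0, 0, 0], "offset": [-0.308, 0.18, 0], "hand": 1}]'

```text
time_s: 2.0
eef_pos: [317.1, 207.5, 231.5]
ee_rot: [0.0, 0.706, 0.708, 0.0]
force: [0.7, 0.5, -0.0]
grip_width: 1.002
grip_force: 0.0
```

>>> arm_command --increments '[{"dr": [0, 0, 0], "offset": [-0.308, 0.18, 0], "hand": 1}, {"dr": [0, 0, 0], "offset": [-0.308, 0.18, 0], "hand": 1}, {"dr": [0, 0, 0], "offset": [-0.308, 0.18, 0], "hand": 1}, {"dr": [0, 0, 0], "offset": [-0.308, 0.18, 0], "hand": 1}, {"dr": [0, 0, 0], "offset": [-0.308, 0.18, 0], "hand": 1}, {"dr": [0, 0, 0], "offset": [-0.308, 0.18, 0], "hand": 1}, {"dr": [0, 0, 0], "offset": [-0.308, 0.18, 0], "hand": 1}, {"dr": [0, 0, 0], "offset": [-0.308, 0.18, 0], "hand": 1}]'

```text
time_s: 2.8
eef_pos: [489.9, -88.4, 231.2]
ee_rot: [-0.0, 0.706, 0.708, 0.0]
force: [-0.4, 0.3, -0.1]
grip_width: 0.998
grip_force: 0.0
```

>>> arm_command --increments '[{"dr": [0, 0, 0], "offset": [-0.308, 0.18, 0], "hand": 0.3}, {"dr": [0, 0, 0], "offset": [-0.308, 0.18, 0], "hand": 0.3}, {"dr": [0, 0, 0], "offset": [-0.308, 0.18, 0], "hand": 0.3}, {"dr": [0, 0, 0], "offset": [-0.308, 0.18, 0], "hand": 0.3}, {"dr": [0, 0, 0], "offset": [0, 0, 0], "hand": 0.3}, {"dr": [0, 0, 0], "offset": [0, 0, 0], "hand": 0.3}]'

```text
time_s: 3.4
eef_pos: [575.4, -234.9, 230.4]
ee_rot: [-0.001, 0.707, 0.707, -0.0]
force: [0.3, 0.1, 0.1]
grip_width: 0.649
grip_force: 0.0
```

>>> arm_command --increments '[{"dr": [0, 0, 0], "offset": [0, 0, 0.2], "hand": 0.3}, {"dr": [0, 0, 0], "offset": [0, 0, 0.2], "hand": 0.3}, {"dr": [0, 0, 0], "offset": [0, 0, 0.2], "hand": 0.3}, {"dr": [0, 0, 0], "offset": [0, 0, 0.15], "hand": 0.3}, {"dr": [0, 0, 0], "offset": [0, 0, 0], "hand": 0.3}, {"dr": [0, 0, 0], "offset": [0, 0, 0], "hand": 0.3}]'

```text
time_s: 4.0
eef_pos: [575.7, -233.9, 142.4]
ee_rot: [0.0, 0.707, 0.708, 0.0]
force: [0.5, -0.8, 0.2]
grip_width: 0.65
grip_force: 0.0
```

>>> arm_command --increments '[{"dr": [0, 0, 0], "offset": [0, 0, 0], "hand": -0.5}, {"dr": [0, 0, 0], "offset": [0, 0, 0], "hand": -0.5}, {"dr": [0, 0, 0], "offset": [0, 0, 0], "hand": -1}, {"dr": [0, 0, 0], "offset": [0, 0, 0], "hand": -1}, {"dr": [0, 0, 0], "offset": [0, 0, 0], "hand": -1}, {"dr": [0, 0, 0], "offset": [0, 0, 0], "hand": -1}]' --grip_force 40

```text
time_s: 4.6
eef_pos: [575.9, -234.8, 142.6]
ee_rot: [0.001, 0.707, 0.707, 0.0]
force: [-1.5, -0.1, 6.4]
grip_width: 0.281
grip_force: 39.2
```

>>> arm_command --increments '[{"dr": [0, 0, 0], "offset": [0, 0, -0.06], "hand": -1}, {"dr": [0, 0, 0], "offset": [0, 0, -0.14], "hand": -1}, {"dr": [0, 0, 0], "offset": [0, 0, -0.2], "hand": -1}, {"dr": [0, 0, 0], "offset": [0, 0, -0.2], "hand": -1}, {"dr": [0, 0, 0], "offset": [0, 0, -0.2], "hand": -1}, {"dr": [0, 0, 0], "offset": [0, 0, -0.14], "hand": -1}, {"dr": [0, 0, 0], "offset": [0, 0, -0.06], "hand": -1}, {"dr": [0, 0, 0], "offset": [0, 0, 0], "hand": -1}]'

```text
time_s: 5.4
eef_pos: [575.7, -234.6, 262.0]
ee_rot: [0.001, 0.707, 0.707, 0.0]
force: [0.2, 0.1, -1.9]
grip_width: 0.284
grip_force: 39.4
```

Run:
```python
from h import *
s=ctrl.sense();print(s["eef_pos"],s["grip_force"],s["force"])
out=np.zeros((600,800,3),np.uint8)
for i,n in enumerate(("side","top")):
    im=ctrl.capture(n)[:,:,::-1];cv2.imwrite(f"pics/{n}1.png",im)
    u,v=proj(n,s["eef_pos"]-[0,0,30])[0].astype(int);print(n,u-40,v-60)
    out[:600,i*400:i*400+400]=cv2.resize(im[v-60:v+60,u-40:u+40],(400,600),interpolation=cv2.INTER_CUBIC)
cv2.imwrite("pics/c3.png",out)
```

```text
[ 575.72619184 -234.62280036  261.95357994] 39.357388615608215 [ 0.19564659  0.1161022  -1.88612076]
side 411 193
top 403 133
```

View pics/c3.png

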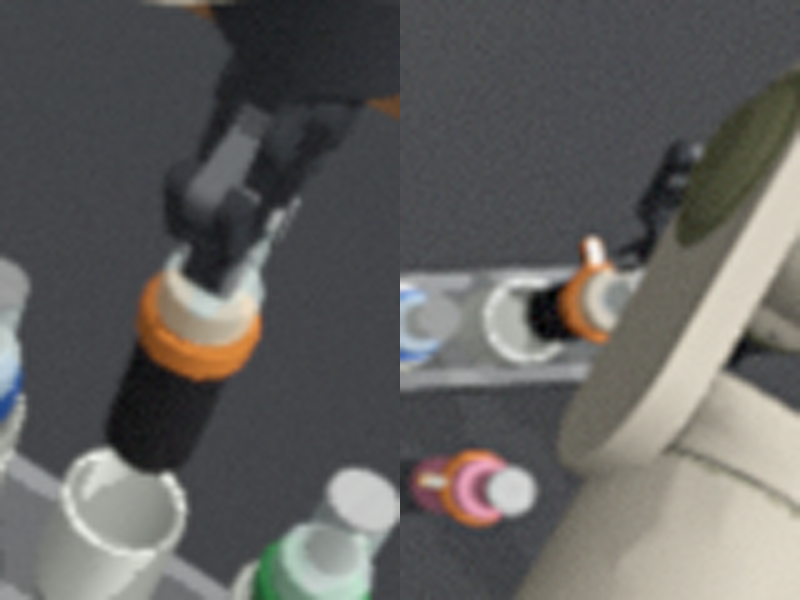

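The lamp is held upright, with the tab's outer end at top (441.4,180.6).

Run:
```python
from h import *
ax=np.array([575.7,-234.6])
for uv in((441.4,180.6),(441.0,182),(442.1,185.5)):
    p=back("top",uv,227);d=p[:2]-ax;print(p.round(1),np.hypot(*d).round(1),np.arctan2(d[1],d[0]).round(3))
for a in(0,.1,.2,.3):
    print(a,proj("top",[[ax[0]+r*np.cos(a),ax[1]+r*np.sin(a),227] for r in(34.5,21.5)]).round(1).tolist())
```

```text
[ 610.  -230.6  227. ] 34.5 0.115
[ 606.2 -229.4  227. ] 30.9 0.169
[ 596.6 -232.   227. ] 21.1 0.122
0 [[442.8, 180.5], [443.0, 185.3]]
0.1 [[441.6, 180.6], [442.2, 185.3]]
0.2 [[440.3, 180.8], [441.5, 185.5]]
0.3 [[439.1, 181.1], [440.7, 185.7]]
```

>>> arm_command --increments '[{"dr": [0, 0, 0], "offset": [0, 0, -0.14], "hand": -1}, {"dr": [0, 0, 0], "offset": [0, 0, -0.2], "hand": -1}, {"dr": [0, 0, 0], "offset": [0, 0, -0.14], "hand": -1}, {"dr": [0, 0, 0], "offset": [0, 0, -0.06], "hand": -1}, {"dr": [0, 0, 0], "offset": [0.1, 0, 0], "hand": -1}, {"dr": [0, 0, 0], "offset": [0.2, 0, 0], "hand": -1}, {"dr": [0, 0, 0], "offset": [0.25, 0, 0], "hand": -1}, {"dr": [0, 0, 0], "offset": [0.25, 0, 0], "hand": -1}]'

```text
time_s: 6.3
eef_pos: [575.1, -136.7, 324.3]
ee_rot: [-0.001, 0.707, 0.707, -0.0]
force: [0.1, 0.3, -1.4]
grip_width: 0.283
grip_force: 39.4
```

>>> arm_command --increments '[{"dr": [0, 0, 0], "offset": [0.25, -0.015, 0], "hand": -1}, {"dr": [0, 0, 0], "offset": [0.25, -0.015, 0], "hand": -1}, {"dr": [0, 0, 0], "offset": [0.25, -0.015, 0], "hand": -1}, {"dr": [0, 0, 0], "offset": [0.25, -0.015, 0], "hand": -1}, {"dr": [0, 0, 0], "offset": [0.25, -0.015, 0], "hand": -1}, {"dr": [0, 0, 0], "offset": [0.25, -0.015, 0], "hand": -1}, {"dr": [0, 0, 0], "offset": [0.25, -0.015, 0], "hand": -1}, {"dr": [0, 0, 0], "offset": [0.25, -0.01, 0], "hand": -1}]'

```text
time_s: 7.1
eef_pos: [561.0, 103.4, 324.5]
ee_rot: [-0.001, 0.707, 0.707, -0.001]
force: [-0.6, -0.2, -0.7]
grip_width: 0.281
grip_force: 39.4
```

>>> arm_command --increments '[{"dr": [0, 0, 0], "offset": [0.25, 0, 0], "hand": -1}, {"dr": [0, 0, 0], "offset": [0.2, 0, 0], "hand": -1}, {"dr": [0, 0, 0], "offset": [0.1, 0, 0], "hand": -1}, {"dr": [0, 0, 0], "offset": [0.235, 0, 0], "hand": -1}, {"dr": [0, 0, 0.1], "offset": [0, 0, 0], "hand": -1}, {"dr": [0, 0, 0.085], "offset": [0, 0, 0], "hand": -1}, {"dr": [0, 0, 0], "offset": [0, 0, 0], "hand": -1}, {"dr": [0, 0, 0], "offset": [0, 0, 0], "hand": -1}]'

```text
time_s: 7.9
eef_pos: [561.8, 195.4, 325.5]
ee_rot: [-0.0, 0.756, 0.654, -0.0]
force: [0.6, 0.8, -1.3]
grip_width: 0.282
grip_force: 39.5
```

>>> arm_command --increments '[{"dr": [0, 0, 0], "offset": [0, 0.02, 0.1], "hand": -1}, {"dr": [0, 0, 0], "offset": [0, 0, 0.25], "hand": -1}, {"dr": [0, 0, 0], "offset": [0, 0, 0.25], "hand": -1}, {"dr": [0, 0, 0], "offset": [0, 0, 0.25], "hand": -1}, {"dr": [0, 0, 0], "offset": [0, 0, 0.2], "hand": -1}, {"dr": [0, 0, 0], "offset": [0, 0, 0.1], "hand": -1}, {"dr": [0, 0, 0], "offset": [0, 0, 0], "hand": -1}]'

```text
time_s: 8.6
eef_pos: [563.7, 195.0, 186.3]
ee_rot: [-0.001, 0.757, 0.654, -0.001]
force: [-0.1, -0.5, -1.3]
grip_width: 0.277
grip_force: 39.5
```

>>> arm_command --increments '[{"dr": [0, 0, 0], "offset": [0, 0, 0.1], "hand": -1}, {"dr": [0, 0, 0], "offset": [0, 0, 0.1], "hand": -1}, {"dr": [0, 0, 0], "offset": [0, 0, 0.08], "hand": -1}, {"dr": [0, 0, 0], "offset": [0, 0, 0.03], "hand": -1}, {"dr": [0, 0, 0], "offset": [0, 0, 0], "hand": -1}, {"dr": [0, 0, 0], "offset": [0, 0, 0], "hand": -1}]'

```text
time_s: 9.2
eef_pos: [564.6, 195.3, 151.3]
ee_rot: [0.0, 0.757, 0.654, 0.0]
force: [-0.2, 1.1, -2.0]
grip_width: 0.281
grip_force: 39.5
```

Run:
```python
from h import *
s=ctrl.sense();print(s["eef_pos"],s["grip_force"],s["force"])
out=np.zeros((600,800,3),np.uint8)
for i,n in enumerate(("side","top")):
    im=ctrl.capture(n)[:,:,::-1];cv2.imwrite(f"pics/{n}2.png",im)
    u,v=proj(n,s["eef_pos"]-[0,0,70])[0].astype(int);print(n,u-40,v-60)
    out[:600,i*400:i*400+400]=cv2.resize(im[v-60:v+60,u-40:u+40],(400,600),interpolation=cv2.INTER_CUBIC)
cv2.imwrite("pics/c4.png",out)
```

```text
[564.63021694 195.33870534 151.29554698] 39.49112892150879 [-0.19529716  1.05793002 -1.96063559]
side 252 141
top 247 143
```

View pics/c4.png

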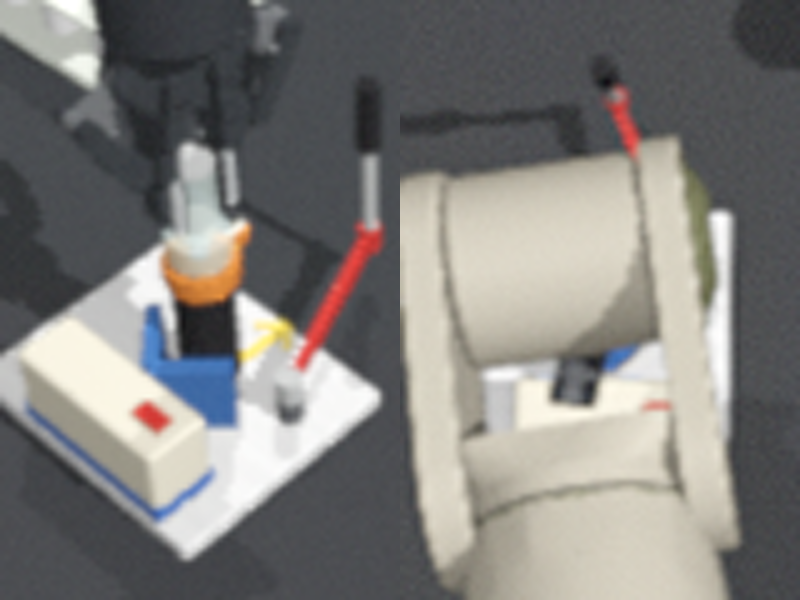

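The side view shows the lamp inside the V with the tab along the arrow. I'll lower it further and nudge it back.

>>> arm_command --increments '[{"dr": [0, 0, 0], "offset": [0, 0, 0.04], "hand": -1}, {"dr": [0, 0, 0], "offset": [0, 0, 0.035], "hand": -1}, {"dr": [0, 0, 0], "offset": [0, -0.015, 0], "hand": -1}, {"dr": [0, 0, 0], "offset": [-0.003, -0.015, 0], "hand": -1}, {"dr": [0, 0, 0], "offset": [0, -0.01, 0], "hand": -1}, {"dr": [0, 0, 0], "offset": [0, 0, 0], "hand": -1}, {"dr": [0, 0, 0], "offset": [0, 0, 0], "hand": -1}]'

```text
time_s: 10.0
eef_pos: [559.6, 195.6, 142.1]
ee_rot: [0.0, 0.757, 0.654, 0.0]
force: [0.6, -0.1, -0.9]
grip_width: 0.28
grip_force: 39.5
```

>>> arm_command --increments '[{"dr": [0, 0, 0], "offset": [0, -0.01, 0], "hand": -1}, {"dr": [0, 0, 0], "offset": [0, 0, 0], "hand": -1}, {"dr": [0, 0, 0], "offset": [0, 0, 0], "hand": -1}]'

```text
time_s: 10.3
eef_pos: [558.6, 195.9, 142.1]
ee_rot: [0.0, 0.757, 0.654, 0.0]
force: [1.5, 0.4, -1.7]
grip_width: 0.277
grip_force: 39.4
```

>>> arm_command --increments '[{"dr": [0, 0, 0], "offset": [0, -0.01, 0], "hand": -1}, {"dr": [0, 0, 0], "offset": [0, 0, 0], "hand": -1}, {"dr": [0, 0, 0], "offset": [0, 0, 0], "hand": -1}]'

```text
time_s: 10.6
eef_pos: [557.7, 196.1, 142.2]
ee_rot: [0.0, 0.757, 0.654, 0.001]
force: [4.9, 1.6, -0.8]
grip_width: 0.281
grip_force: 39.5
```

>>> arm_command --increments '[{"dr": [0, 0, 0], "offset": [0, -0.01, 0], "hand": -1}, {"dr": [0, 0, 0], "offset": [0, 0, 0], "hand": -1}, {"dr": [0, 0, 0], "offset": [0, 0, 0], "hand": -1}]'

```text
time_s: 10.9
eef_pos: [556.7, 196.3, 142.2]
ee_rot: [0.001, 0.757, 0.654, 0.001]
force: [5.3, 2.2, -1.2]
grip_width: 0.278
grip_force: 39.6
```

>>> arm_command --increments '[{"dr": [0, 0, 0], "offset": [0, 0, 0.02], "hand": -1}, {"dr": [0, 0, 0], "offset": [0, 0, 0.01], "hand": -1}, {"dr": [0, 0, 0], "offset": [0, 0, 0], "hand": -1}, {"dr": [0, 0, 0], "offset": [0, 0, 0], "hand": -1}]'

```text
time_s: 11.3
eef_pos: [556.4, 196.6, 138.6]
ee_rot: [0.0, 0.757, 0.654, 0.001]
force: [4.6, 3.4, 0.9]
grip_width: 0.28
grip_force: 39.8
```

>>> arm_command --increments '[{"dr": [0, 0, 0], "offset": [0, 0, 0.01], "hand": -1}, {"dr": [0, 0, 0], "offset": [0, 0, 0], "hand": -1}, {"dr": [0, 0, 0], "offset": [0, 0, 0], "hand": -1}]'

```text
time_s: 11.6
eef_pos: [556.4, 196.7, 137.7]
ee_rot: [0.0, 0.757, 0.654, 0.001]
force: [4.1, 3.7, 3.0]
grip_width: 0.281
grip_force: 40.0
```

>>> arm_command --increments '[{"dr": [0, 0, 0], "offset": [0, 0, 0.01], "hand": -1}, {"dr": [0, 0, 0], "offset": [0, 0, 0], "hand": -1}, {"dr": [0, 0, 0], "offset": [0, 0, 0], "hand": -1}]'

```text
time_s: 11.9
eef_pos: [556.7, 196.8, 137.7]
ee_rot: [0.0, 0.757, 0.654, 0.002]
force: [1.6, 3.7, 11.1]
grip_width: 0.281
grip_force: 40.8
```

>>> arm_command --increments '[{"dr": [0, 0, 0], "offset": [0, 0, -0.006], "hand": -0.4}, {"dr": [0, 0, 0], "offset": [0, 0, 0], "hand": -0.35}, {"dr": [0, 0, 0], "offset": [0, 0, 0], "hand": -0.2}, {"dr": [0, 0, 0], "offset": [0, 0, 0], "hand": 0}, {"dr": [0, 0, 0], "offset": [0, 0, 0], "hand": 0.2}, {"dr": [0, 0, 0], "offset": [0, 0, 0], "hand": 0.2}, {"dr": [0, 0, 0], "offset": [0, 0, 0], "hand": 0.2}]'

```text
time_s: 12.6
eef_pos: [556.0, 196.1, 136.5]
ee_rot: [-0.0, 0.757, 0.654, -0.0]
force: [0.2, -0.4, -0.2]
grip_width: 0.602
grip_force: 0.0
```

>>> arm_command --increments '[{"dr": [0, 0, 0], "offset": [0, 0, -0.08], "hand": 0.2}, {"dr": [0, 0, 0], "offset": [0, 0, -0.2], "hand": 0.2}, {"dr": [0, 0, 0], "offset": [0, 0, -0.25], "hand": 0.2}, {"dr": [0, 0, 0], "offset": [0, 0, -0.25], "hand": 0.2}, {"dr": [0, 0, 0], "offset": [0, 0, -0.2], "hand": 0.2}, {"dr": [0, 0, 0], "offset": [0, 0, 0], "hand": -1}, {"dr": [0, 0, 0], "offset": [0, 0, 0], "hand": -1}, {"dr": [0, 0, 0], "offset": [0, 0, 0], "hand": -1}]'

```text
time_s: 13.4
eef_pos: [555.6, 196.1, 253.1]
ee_rot: [-0.001, 0.757, 0.654, -0.001]
force: [-0.4, 0.1, -1.0]
grip_width: 0.091
grip_force: 0.0
```

>>> arm_command --increments '[{"dr": [0, 0, -0.1], "offset": [0, 0, 0], "hand": -1}, {"dr": [0, 0, -0.085], "offset": [0, 0, 0], "hand": -1}, {"dr": [0, 0, 0], "offset": [-0.069, 0.3175, 0], "hand": -1}, {"dr": [0, 0, 0], "offset": [-0.069, 0.3175, 0], "hand": -1}, {"dr": [0, 0, 0], "offset": [-0.069, 0.3175, 0], "hand": -1}, {"dr": [0, 0, 0], "offset": [-0.069, 0.3175, 0], "hand": -1}, {"dr": [0, 0, 0], "offset": [0, 0, 0], "hand": -1}, {"dr": [0, 0, 0], "offset": [0, 0, 0], "hand": -1}]'

```text
time_s: 14.2
eef_pos: [708.5, 162.7, 251.5]
ee_rot: [-0.001, 0.707, 0.707, -0.001]
force: [-0.3, 0.8, 0.4]
grip_width: 0.004
grip_force: 0.0
```

Run:
```python
from h import *
s=ctrl.sense();print(s["eef_pos"])
out=np.zeros((600,800,3),np.uint8)
for i,n in enumerate(("side","top")):
    im=ctrl.capture(n)[:,:,::-1];cv2.imwrite(f"pics/{n}3.png",im)
    u,v=proj(n,[600,195,100])[0].astype(int);print(n,u-40,v-60)
    out[:600,i*400:i*400+400]=cv2.resize(im[v-60:v+60,u-40:u+40],(400,600),interpolation=cv2.INTER_CUBIC)
    for nm,P in(("top",[557.8,195.6,170]),("tab",[557.8+34.5,194.7,103]),("handle",[696.1,191.2,155])):
        q=proj(n,P)[0];print(nm,np.round((q-[u-40,v-60]+.5)*5-.5+[400*i,0]))
cv2.imwrite("pics/c5.png",out)
```

```text
[708.48055923 162.69946242 251.53721998]
side 261 129
top [135. 252.]
tab [192. 310.]
handle [324. 144.]
top 247 130
top [594. 371.]
tab [604. 319.]
handle [601. 133.]
```

View pics/c5.png

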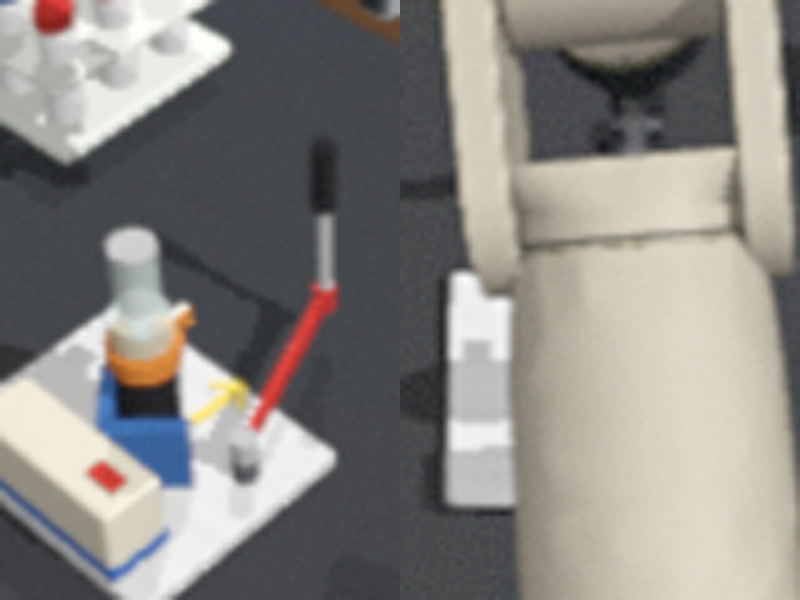

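The side view shows the lamp upright in the V, with the tab end at (190,315) against a predicted (192,310). The gate is still open with its handle at (322,145). Now I'll lower the closed fingers behind the handle.

>>> arm_command --increments '[{"dr": [0, 0, 0], "offset": [0, 0, 0.25], "hand": -1}, {"dr": [0, 0, 0], "offset": [0, 0, 0.25], "hand": -1}, {"dr": [0, 0, 0], "offset": [0, 0, 0.25], "hand": -1}, {"dr": [0, 0, 0], "offset": [0, 0, 0.2], "hand": -1}, {"dr": [0, 0, 0], "offset": [0, 0, 0.13], "hand": -1}, {"dr": [0, 0, 0], "offset": [0, 0, 0], "hand": -1}, {"dr": [0, 0, 0], "offset": [0, 0, 0], "hand": -1}]'

```text
time_s: 15.0
eef_pos: [708.2, 163.4, 126.4]
ee_rot: [0.001, 0.707, 0.707, 0.001]
force: [-1.1, -0.2, -0.1]
grip_width: 0.001
grip_force: 0.0
```

Run:
```python
from h import *
s=ctrl.sense();p=s["eef_pos"];print(p,s["force"])
p=p[:2]
for k,f in enumerate(np.radians(np.r_[21.6:86:17j])):
    q=np.array([580,145])+125*np.array([np.cos(f),np.sin(f)])+20*np.array([np.sin(f),-np.cos(f)])
    print(k,q.round(),((q-p)/120)[::-1].round(3));p=q
```

```text
[708.17272614 163.3718015  126.36069934] [-1.05945672 -0.15249882 -0.06882713]
0 [704. 172.] [ 0.075 -0.038]
1 [701. 181.] [ 0.072 -0.019]
2 [699. 189.] [ 0.07  -0.024]
3 [695. 198.] [ 0.068 -0.028]
4 [691. 206.] [ 0.066 -0.033]
5 [687. 213.] [ 0.064 -0.038]
6 [682. 221.] [ 0.061 -0.042]
7 [676. 228.] [ 0.058 -0.046]
8 [670. 234.] [ 0.054 -0.05 ]
9 [663. 240.] [ 0.051 -0.054]
10 [657. 246.] [ 0.047 -0.057]
11 [649. 251.] [ 0.043 -0.061]
12 [642. 256.] [ 0.038 -0.063]
13 [634. 260.] [ 0.034 -0.066]
14 [626. 263.] [ 0.029 -0.068]
15 [617. 266.] [ 0.024 -0.07 ]
16 [609. 268.] [ 0.019 -0.072]
```

>>> arm_command --increments '[{"dr": [0, 0, 0], "offset": [0.075, -0.038, 0], "hand": -1}, {"dr": [0, 0, 0], "offset": [0.072, -0.019, 0], "hand": -1}, {"dr": [0, 0, 0], "offset": [0.07, -0.024, 0], "hand": -1}, {"dr": [0, 0, 0], "offset": [0.068, -0.028, 0], "hand": -1}, {"dr": [0, 0, 0], "offset": [0.066, -0.033, 0], "hand": -1}]'

```text
time_s: 15.5
eef_pos: [691.1, 206.0, 124.7]
ee_rot: [0.0, 0.707, 0.707, 0.0]
force: [-0.9, -0.4, -0.2]
grip_width: -0.001
grip_force: 0.2
```

>>> arm_command --increments '[{"dr": [0, 0, 0], "offset": [0.064, -0.038, 0], "hand": -1}, {"dr": [0, 0, 0], "offset": [0.061, -0.042, 0], "hand": -1}, {"dr": [0, 0, 0], "offset": [0.058, -0.046, 0], "hand": -1}, {"dr": [0, 0, 0], "offset": [0.054, -0.05, 0], "hand": -1}, {"dr": [0, 0, 0], "offset": [0.051, -0.054, 0], "hand": -1}, {"dr": [0, 0, 0], "offset": [0.047, -0.057, 0], "hand": -1}, {"dr": [0, 0, 0], "offset": [0.043, -0.061, 0], "hand": -1}]'

```text
time_s: 16.2
eef_pos: [649.2, 251.1, 124.7]
ee_rot: [0.0, 0.707, 0.707, 0.0]
force: [0.5, -0.7, -0.3]
grip_width: 0.002
grip_force: 0.3
```

>>> arm_command --increments '[{"dr": [0, 0, 0], "offset": [0.038, -0.063, 0], "hand": -1}, {"dr": [0, 0, 0], "offset": [0.034, -0.066, 0], "hand": -1}, {"dr": [0, 0, 0], "offset": [0.029, -0.068, 0], "hand": -1}, {"dr": [0, 0, 0], "offset": [0.024, -0.05, 0], "hand": -1}, {"dr": [0, 0, 0], "offset": [0, 0, 0], "hand": -1}]'

```text
time_s: 16.7
eef_pos: [619.3, 266.1, 124.8]
ee_rot: [-0.0, 0.707, 0.707, 0.0]
force: [0.9, 0.1, 0.4]
grip_width: 0.003
grip_force: 0.0
```

>>> arm_command --increments '[{"dr": [0, 0, 0], "offset": [0, -0.04, 0], "hand": -1}, {"dr": [0, 0, 0], "offset": [0, -0.03, 0], "hand": -1}, {"dr": [0, 0, 0], "offset": [0, 0, 0], "hand": -1}]'

```text
time_s: 17.0
eef_pos: [611.3, 265.4, 124.6]
ee_rot: [-0.0, 0.707, 0.707, -0.0]
force: [0.2, 0.7, 0.1]
grip_width: -0.001
grip_force: 0.0
```

>>> arm_command --increments '[{"dr": [0, 0, 0], "offset": [0, -0.02, 0], "hand": -1}, {"dr": [0, 0, 0], "offset": [0, -0.01, 0], "hand": -1}, {"dr": [0, 0, 0], "offset": [0, 0, 0], "hand": -1}]'

```text
time_s: 17.3
eef_pos: [607.9, 265.5, 124.6]
ee_rot: [-0.0, 0.707, 0.707, -0.0]
force: [0.2, 0.7, -0.3]
grip_width: -0.002
grip_force: 0.0
```

Run:
```python
from h import *
n="side";im=ctrl.capture(n)[:,:,::-1]
u,v=proj(n,[600,205,100])[0].astype(int);print(n,u-50,v-60)
cv2.imwrite("pics/c6.png",cv2.resize(im[v-60:v+60,u-50:u+50],(500,600),interpolation=cv2.INTER_CUBIC))
```

```text
side 248 128
```

View pics/c6.png

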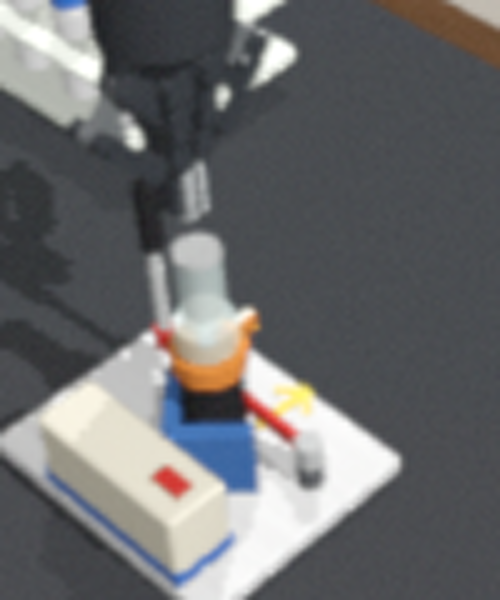

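The handle, at crop (148,215), is nearly at the closed position, and the lamp is undisturbed. I'll keep pushing until it reaches the stop.

>>> arm_command --increments '[{"dr": [0, 0, 0], "offset": [0.01, -0.02, 0], "hand": -1}, {"dr": [0, 0, 0], "offset": [0, -0.01, 0], "hand": -1}, {"dr": [0, 0, 0], "offset": [0, 0, 0], "hand": -1}]'

```text
time_s: 17.65
eef_pos: [604.2, 266.8, 124.6]
ee_rot: [-0.0, 0.707, 0.707, -0.0]
force: [0.2, 0.5, 1.1]
grip_width: -0.002
grip_force: 0.0
```

>>> arm_command --increments '[{"dr": [0, 0, 0], "offset": [0, -0.015, 0], "hand": -1}, {"dr": [0, 0, 0], "offset": [0, -0.01, 0], "hand": -1}, {"dr": [0, 0, 0], "offset": [0, 0, 0], "hand": -1}]'

```text
time_s: 17.95
eef_pos: [603.1, 266.7, 124.8]
ee_rot: [0.001, 0.708, 0.707, 0.002]
force: [9.9, 1.5, -4.4]
grip_width: -0.001
grip_force: 5.3
```

Run:
```python
from h import *
for th in(0,.05,.1,.15,.2):
    a,b=-23.5-125*np.sin(th),50-125*np.cos(th);c,s=np.cos(3.115),np.sin(3.115)
    P=[557.8+c*a-s*b,195.6+s*a+c*b];print(th,np.round(P),[((proj("side",P+[z])[0]-[248,128]+.5)*5).round() for z in(155,107,45)])
```

```text
0 [583. 270.] [array([140., 190.]), array([149., 255.]), array([161., 333.])]
0.05 [590. 270.] [array([149., 185.]), array([158., 250.]), array([169., 327.])]
0.1 [596. 269.] [array([158., 180.]), array([167., 245.]), array([177., 322.])]
0.15 [602. 268.] [array([168., 175.]), array([176., 240.]), array([186., 317.])]
0.2 [608. 267.] [array([177., 170.]), array([185., 235.]), array([195., 313.])]
```

The force rose to 10 N, so the arm is on its stop, as geometry predicts. I'll back off, retreat and check.

>>> arm_command --increments '[{"dr": [0, 0, 0], "offset": [0, 0.1, 0], "hand": -1}, {"dr": [0, 0, 0], "offset": [0, 0.2, 0], "hand": -1}, {"dr": [0, 0, 0], "offset": [0, 0.1, -0.2], "hand": -1}, {"dr": [0, 0, 0], "offset": [0, 0, -0.3], "hand": -1}, {"dr": [0, 0, 0], "offset": [0, 0, -0.3], "hand": -1}, {"dr": [0, 0, 0], "offset": [0, 0, -0.2], "hand": -1}, {"dr": [0, 0, 0], "offset": [0, 0, 0], "hand": -1}, {"dr": [0, 0, 0], "offset": [0, 0, 0], "hand": -1}]'

```text
time_s: 18.75
eef_pos: [649.3, 266.7, 244.2]
ee_rot: [-0.0, 0.707, 0.707, -0.0]
force: [-1.3, -0.3, -1.0]
grip_width: -0.004
grip_force: 0.0
```

Run:
```python
from h import *
n="side";im=ctrl.capture(n)[:,:,::-1]
print(ctrl.sense()["force"])
cv2.imwrite("pics/c7.png",cv2.resize(im[128:248,248:348],(500,600),interpolation=cv2.INTER_CUBIC))
```

```text
[-0.51643536 -0.51663107 -0.55636531]
```

View pics/c7.png

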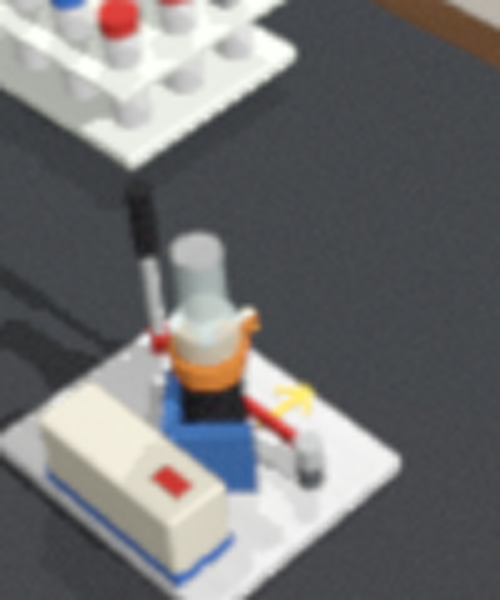

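The handle top is at (139,188), against a predicted (140,190) for closed. The lamp is upright and seated with its tab along the arrow.

```bash
python3 -c "
from rig import ctrl
print(ctrl.finish_job())"
```

```text
the job is handed in; nothing more can be done
None
```

The orange lamp stands released in the smaller stand's cradle, tab along the yellow arrow and the red arm closed to its stop; I handed the job in at about 19 s, and no verdict was returned.

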